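# Crank a note stand up to its mark

## Robot

A 7-joint arm with a two-finger parallel gripper is mounted at the origin on a cart in front of the work surface, level with it; the furniture and walls round the work are solid. World frame = base frame: x ahead of the robot, y to its left, z up, the work surface at z = 0. Lengths are in m, angles in degrees, forces in N, time in s.
With the tool pointing down it reaches from about 0.425 to 0.875 m from the base axis. Payload 4.7 kg.
Tool frame: the origin (TCP) lies on the mounting face of the last link; the fingertips stand 182 mm ahead of it and the grasp point (between the pads) lies 164 mm ahead of it; z points along the fingers, y is the line along which they close (so a half turn about z gives the same grasp; the last joint's range is limited). The gripper opens to 87 mm and grips with 3 to 60 N. Pads are 19 mm wide; open, the fingers measure 117 mm over their backs; the gripper's body (75 mm by 190 mm) begins 51 mm behind the grasp point.
Start: joints at [0.808, 18.392, -4.016, 83.108, 1.295, 78.541, -3.26], TCP at [0.65, -0, 0.405] pointing down, gripper open.
Joint ranges: [-163.93, 163.93], [-17.29, 119.83], [-79.2, 71.16], [3.27, 140.29], [-89.18, 269.18], [5.43, 117.66], [-154.24, 154.24]. Speed limits (degrees/s): [147.25, 147.25, 180, 180, 180, 180, 180].

## Interface

Orientations are given as [roll, pitch, yaw] about the fixed x, y, z axes, in that order (R = Rz(yaw) Ry(pitch) Rx(roll)).
In Python, from cell import env gives the robot as it stands.
- The arm moves only by the tool servo_tool, never from a script. Its argument "plan" is a list of rows, each an object with "xyz": the shift along the tool's x, y, z in cm, a list of three; "twist": the turn, a rotation vector about the tool's x, y, z in degrees, a list of three; "jaw": the closure, from 0 (fully open) to 1 (shut). In form: [{"xyz": [x, y, z], "twist": [wx, wy, wz], "jaw": jaw}, ...]. A call has 1 to 10 rows; each row is the pose to reach, as a shift and turn from the pose commanded when the call began, along the tool's axes at that moment; what a row does not reach only later rows make up. A row lasts 1/12 s, in which the tool goes at most 41.7 mm and 7.16 degrees, less where a joint would pass 70% of its speed; a pose out of reach is approached as far as the arm can. A call with a gripper value outside its range is refused whole. The fingers move at their own pace and stop on an object; "newtons" is the grip in N (left out, the last holds). Time passes only in rows, so rows that repeat a pose let the fingers close. It gives the time, the measured TCP pose, the force, the opening and the grip force at its end, in the units of the state.
- env.get_obs(): the state, without advancing time (a new reading comes with each control period).
- env.read_camera(name): name is "scene" or "side" or "wrist"; returns a dict with "img" (400x640x3 uint8, red, green, blue), "camera_matrix" (3x3 intrinsics, pixels), "R" (3x3) and "t" (3): a world point X has camera coordinates R X + t. Camera axes: x right, y down, z forward; pixel columns grow to the right and rows downward; lengths in m; the calibration is good to about 2 mm. The wrist camera is an equidistant fisheye: a pixel r from the principal point sees the ray r / f radians off the axis. A picture is of the moment at which its call begins. There is no depth.
- env.sign_off(): hands the job in; it is judged then, once.
The state is a dict: "time_s": time; "qpos": joint angles; "joint_velocities": joint speeds; "effort": joint torques, N m; "tool_pos": TCP position; "tool_rot": TCP orientation; "force": force on the tool from outside, world axes, zero at the start; "wrist_torque": the same for the moment, N m; "grip_width": finger opening in m; "grasp_force": force on a finger pad.
Only numpy, scipy, OpenCV 4.12 (cv2) and the standard library are available. Lean on these libraries where they do the work, as an engineer would, in place of code of your own. Each camera call takes 0.05 s, during which the arm holds its last target. There are 200 camera calls.

## Task

Raise the note stand: fit the loose crank fully down onto the stand's upright square shaft and wind it clockwise, round and round, until the top face of the deck is level with the little pointer on the stand's scale, then let go and leave the crank on the shaft. The glue stick stands in the way of the crank's circle, so set it aside upright on the desk, clear of that circle. Leave the rubber stamp and the box of staples where they are, do not shift the pointer, and keep the pad of sticky notes lying on the deck.

Things in the scene. Friction and masses are not known exactly. Their poses are not given: they have to be found in the camera images.
- crank_hub (a point): Centre (27 mm up) of the loose crank's hub, a dark steel square block 28 x 28 x 54 mm standing on the desk. A flat arm (16 mm wide, 10 mm thick) leaves its bottom on the +x side and ends in an upright black handle. x: along the arm to the handle, y: across it, z up. The flats are square to x and y; those facing +y and -y are free for fingers. Crank about 0.2 kg.
- crank_mouth (a point): Centre of the crank's underside, where the hub's square socket opens: 14 x 14 mm, 37 mm deep, mouth chamfered by 2 mm. 27 mm below crank_hub, same axes.
- crank_handle (a point): Middle of the crank's handle: an upright black round sleeve 19 mm across, from 12 to 67 mm above the crank's underside, 60 mm from the hub's axis along x; the point is 42 mm above the underside. The sleeve spins freely on its pin, so a gripper can hold it without turning while it goes round. The arm's end sweeps a circle of 71 mm radius.
- shaft_seat (a point): On the axis of the stand's square drive shaft, on the steel collar where the crank's underside rests when fully on, 70 mm above the desk. The bar is 12 x 12 mm and stands 34 mm up from here, its last 6 mm stepped down to 8 mm. x, y: square to its sides, turning with it. The crank fits in four quarter turns, 1 mm clear a side, up to 9 degrees off.
- stand: The grey lift stand, fixed to the desk. Origin: under its foot (64 x 50 mm) in front of the keyboard; x to its back, y left, turned up to 7 degrees. The shaft is at x 50 mm; a beam 44 mm wide and 66 mm high runs over the keyboard to posts 141 mm high at x 145 mm. All of it within 80 mm of the shaft is lower than the collar; handle and fingers pass in front of the posts.
- drive_shaft (a joint): Angle of the drive shaft in rad, growing clockwise as seen from above. Clockwise raises the deck, 12 mm a full turn (2 pi). It starts anywhere from 0 to 2.4. Self-locking: it takes 0.12 N m, 2 N at the handle, and stays where it is left.
- deck_edge (a point): Point on the front edge of the deck's top face, next to the pointer. The deck is a grey plate 88 x 160 x 6 mm behind the posts, carrying the note pad. It starts 17 to 34 mm below the pointer: one and a half to nearly three turns. x to the stand's back, y to its left, z up.
- pointer_tip (a point): Tip of the small black pointer clamped on the flat aluminium scale post, 70 mm left of the stand's middle and level with the posts. Its height, different each time, is the level for the deck's top face (within 2.5 mm).
- glue_mid (a point): Middle (46 mm up) of the upright glue stick, 27 mm across, 92 mm tall, on the desk left or right of the stand's foot, 55 to 70 mm from the shaft's axis and only some 10 mm from foot and housing; the keyboard (30 mm high) is close behind it. z is its axis. Clear of the crank's circle means its axis is 85 mm or more from the shaft's.
- staples_mid (a point): Centre of a small box of staples, 36 x 62 x 22 mm (62 along its y), lying on the other side of the stand's foot, low enough for the crank to pass over. Leave it (20 mm allowed).
- stamp_mid (a point): Middle (35 mm up) of a wooden rubber stamp, 27 x 58 x 71 mm (58 along its y), standing on the desk in front of the keyboard, on the side of the stand where the crank is not. Leave it (20 mm allowed).
- pad_mid (a point): Centre of the thick pad of sticky notes, 77 x 76 x 24 mm, lying loose on the deck, 12 mm above its top face. It must stay on it.
There are look-alikes about, which are no part of the job. What is shaped like the part that bears glue_mid but orange is not meant.

How it is judged:
By the outcome, as a careful person would: the job done as asked, in the order asked, and still so for the second after the job is handed in, with the robot touching nothing.
It also fails if it takes over 72 s, if anything falls off the work surface, if the arm or the gripper's body presses on something with over 40 N, if the wrist force passes 120 N, or if a joint passes its speed limit or range.

## Working session

There is one attempt and no reset: what is moved stays moved. The work goes in short steps, Python scripts to look and compute and a tool call to move; the robot and the scene stay as the last step left them, time stands still between calls to the robot, and variables do not carry over. Pictures are saved under pics/ and viewed, at most 10 in all, crops included, and the job is handed in when it is done.

Besides the shell and the picture viewer there is one more tool, called after "Call:" in YAML: its name, and indented under it one key for each argument. servo_tool: Moves the arm, as the interface text tells. Its arguments: {"type":"object","properties":{"plan":{"type":"array","items":{"type":"object","properties":{"xyz":{"type":"array","items":{"type":"number"}},"twist":{"type":"array","items":{"type":"number"}},"jaw":{"type":"number"}}}},"newtons":{"type":"number"}},"required":["plan"]}

```bash
ls; mkdir -p pics
python3 - <<'E'
from cell import env
import cv2,numpy as np,pickle
d={}
for n in ["scene","side","wrist"]:
    c=env.read_camera(n); d[n]=c
    cv2.imwrite(f"pics/{n}0.png",c["img"][:,:,::-1]); print(n,np.round(c["camera_matrix"],1).tolist(),np.round(c["R"],3).tolist(),np.round(c["t"],3).tolist())
pickle.dump(d,open("d0.pkl","wb"))
print(env.get_obs())
E
```

```text
pics
scene [[432.9, 0.0, 315.9], [0.0, 432.9, 202.7], [0.0, 0.0, 1.0]] [[0.904, -0.427, -0.022], [-0.209, -0.397, -0.894], [0.373, 0.812, -0.448]] [-0.514, 0.166, 0.988]
side [[383.7, 0.0, 318.1], [0.0, 383.7, 203.3], [0.0, 0.0, 1.0]] [[-0.966, -0.257, 0.004], [-0.147, 0.54, -0.828], [0.211, -0.801, -0.56]] [0.491, 0.197, 0.716]
wrist [[309.7, 0.0, 320.9], [0.0, 309.7, 195.6], [0.0, 0.0, 1.0]] [[1.0, 0.0, -0.001], [0.001, -0.971, 0.239], [-0.001, -0.239, -0.971]] [-0.649, -0.03, 0.388]
{'time_s': 0.15, 'qpos': array([ 0.80796889, 18.42877841, -4.01509006, 83.1591262 ,  1.29472776,
       78.54110658, -3.26255739]), 'joint_velocities': array([ 0.02257762, -0.15189986, -0.06127766, -0.12370561,  0.0874332 ,
        0.0488195 ,  0.06166509]), 'effort': array([ 2.16972071e-04, -4.91794288e+01, -4.04079035e-01, -3.12878716e+01,
       -6.39387709e-02,  4.04033612e-02,  9.90178205e-05]), 'tool_pos': array([ 6.49844655e-01, -3.60006334e-05,  4.03916006e-01]), 'tool_rot': array([-1.79916189e+02,  4.97810752e-03,  8.99984038e+01]), 'force': array([ 0.55780554, -1.34672024,  0.5205357 ]), 'wrist_torque': array([-0.01691294, -0.02642045, -0.01830978]), 'grasp_force': 0.0, 'grip_width': 0.08681599533782018}
```

View pics/scene0.png

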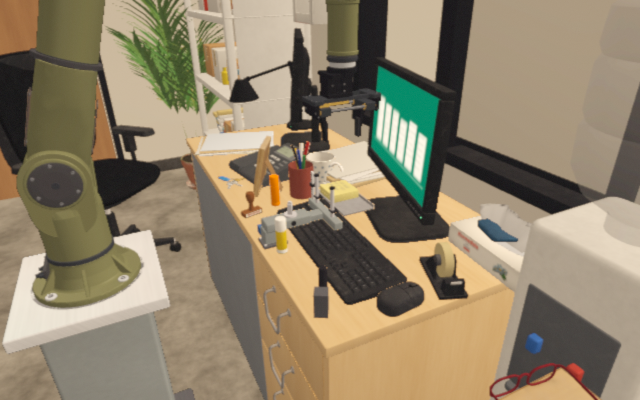

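View pics/side0.png

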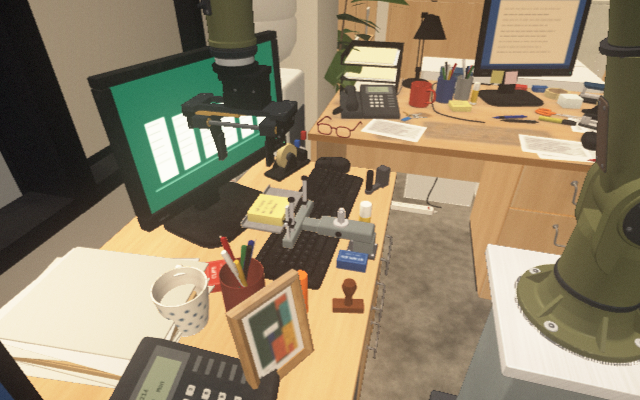

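View pics/wrist0.png

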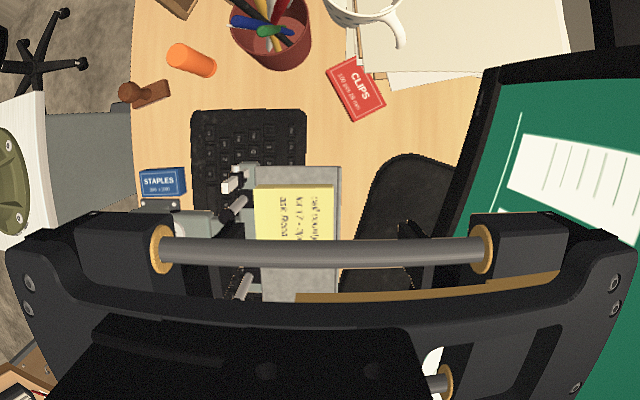

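Scene: crank at (321,300) with handle (323,270), glue stick (281,235), stand shaft (292,213). The staples box and stamp lie on the left of the stand. I'll zoom in for accurate pixels.

```bash
cat > h.py <<'E'
import numpy as np,cv2,pickle
from scipy.spatial.transform import Rotation as Ro
def ray(c,uv):
    K,R,t=c["camera_matrix"],c["R"],c["t"]; C=-R.T@t
    x=(uv[0]-K[0,2])/K[0,0]; y=(uv[1]-K[1,2])/K[1,1]
    if c.get("fish"):
        r=np.hypot(x,y); d=np.array([x/r*np.sin(r),y/r*np.sin(r),np.cos(r)]) if r>0 else np.array([0,0,1.])
    else: d=np.array([x,y,1.])
    d=R.T@d; return C,d/np.linalg.norm(d)
def plane(c,uv,z):
    C,d=ray(c,uv); return C+d*(z-C[2])/d[2]
def proj(c,X):
    K=c["camera_matrix"]; p=c["R"]@np.asarray(X)+c["t"]
    if c.get("fish"):
        r=np.hypot(p[0],p[1]); th=np.arctan2(r,p[2]); q=p[:2]/r*th
    else: q=p[:2]/p[2]
    return np.array([K[0,0]*q[0]+K[0,2],K[1,1]*q[1]+K[1,2]])
def tri(*obs):
    A=np.zeros((3,3));b=np.zeros(3);rs=[]
    for c,uv in obs:
        C,d=ray(c,uv);P=np.eye(3)-np.outer(d,d);A+=P;b+=P@C;rs.append((C,P))
    X=np.linalg.solve(A,b); return X,max(np.linalg.norm(P@(X-C)) for C,P in rs)
def snap(n):
    from cell import env
    c=env.read_camera(n); c["fish"]=(n=="wrist"); return c
def save(c,name,x0,y0,x1,y1,s):
    im=cv2.resize(c["img"][y0:y1,x0:x1,::-1],None,fx=s,fy=s,interpolation=cv2.INTER_CUBIC); cv2.imwrite("pics/"+name,im)
E
python3 - <<'E'
from h import *
d=pickle.load(open("d0.pkl","rb"))
a=d["scene"]["img"][170:325,245:405]; b=d["side"]["img"][155:275,230:400]
f=lambda i,w,h:cv2.resize(i,(w,h),interpolation=cv2.INTER_CUBIC)[:,:,::-1]
cv2.imwrite("pics/sc1.png",f(a,640,600)[:, :]); 
cv2.imwrite("pics/sd1.png",f(b,800,565))
print(a.shape,b.shape, 640/160,600/155,800/170,565/120)
E
```

```text
(155, 160, 3) (120, 170, 3) 4.0 3.870967741935484 4.705882352941177 4.708333333333333
```

View pics/sc1.png

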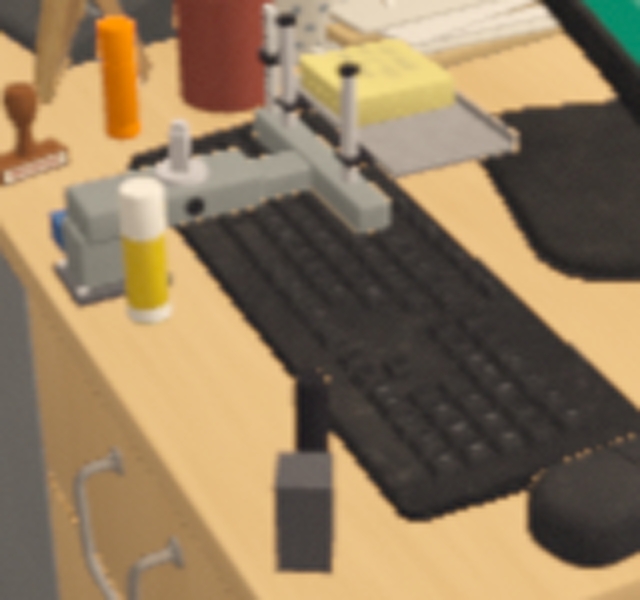

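View pics/sd1.png

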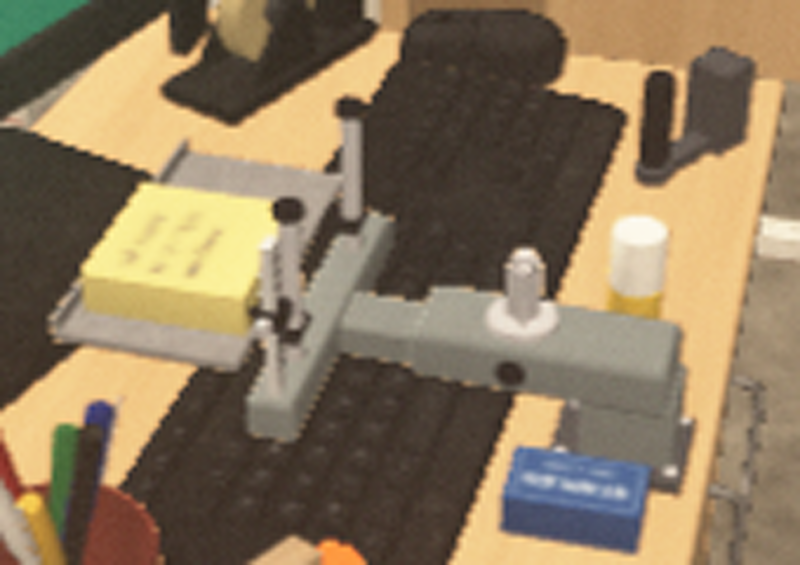

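Scene crop: glue top (141,186), hub top (305,470), handle top (313,378), shaft tip (180,125), collar (181,168). Side crop: glue top (640,224), hub top (724,58), handle (660,75), shaft tip (525,255), collar (522,315). The pointer and scale post are at (290,315) in the side crop.

Run:
```python
from h import *
d=pickle.load(open("d0.pkl","rb")); S,D=d["scene"],d["side"]
fs=lambda p:(245+p[0]/4-.4,170+p[1]/3.871-.4)
fd=lambda p:(230+p[0]/4.706-.4,155+p[1]/4.708-.4)
for n,a,b,z in [("shafttop",(180,125),(525,255),.104),("collar",(181,168),(522,315),.07),("gluetop",(141,186),(640,224),.092),("hubtop",(305,470),(724,60),.054),("handletop",(313,378),(660,75),.067)]:
    X,e=tri((S,fs(a)),(D,fd(b))); print(n,np.round(X,4),round(e,4),np.round(plane(S,fs(a),z),4),np.round(plane(D,fd(b),z),4))
print("gluebot",plane(S,fs((150,312)),0))
print("beam", plane(S,fs((392,205)),.066), plane(S,fs((255,115)),.066))
for c in [(700,62),(722,48),(752,57),(742,76)]: print(plane(D,fd(c),.054))
for c in [(280,455),(330,452),(332,485),(277,488)]: print(plane(S,fs(c),.054))
```

```text
shafttop [ 0.4731 -0.0572  0.1026] 0.0009 [ 0.4711 -0.0603  0.104 ] [ 0.4736 -0.0558  0.104 ]
collar [ 0.4729 -0.0554  0.0707] 0.0009 [ 0.4723 -0.0547  0.07  ] [ 0.4739 -0.0568  0.07  ]
gluetop [ 0.4282 -0.1074  0.0942] 0.0017 [ 0.4276 -0.1043  0.092 ] [ 0.4302 -0.1118  0.092 ]
hubtop [ 0.4154 -0.3513  0.0542] 0.0008 [ 0.4146 -0.3512  0.054 ] [ 0.4161 -0.3523  0.054 ]
handletop [ 0.4458 -0.2992  0.0675] 0.0012 [ 0.4447 -0.2991  0.067 ] [ 0.4471 -0.3011  0.067 ]
gluebot [ 0.42834174 -0.10283516  0.        ]
beam [ 0.56968802 -0.15272306  0.066     ] [0.54902387 0.0021433  0.066     ]
[ 0.42936796 -0.34618978  0.054     ]
[ 0.41905439 -0.36676638  0.054     ]
[ 0.40072285 -0.3603267   0.054     ]
[ 0.40382354 -0.33590581  0.054     ]
[ 0.40898044 -0.33491901  0.054     ]
[ 0.4317984  -0.34377698  0.054     ]
[ 0.42095921 -0.36750257  0.054     ]
[ 0.39666991 -0.35778092  0.054     ]
```

Call:
servo_tool:
  plan:
    - {"xyz": [-2,-4,0],"twist": [0,0,0],"jaw": 0.3}
    - {"xyz": [-3.8,-7.8,2],"twist": [0,0,0],"jaw": 0.3}
    - {"xyz": [-5.5,-11.5,3],"twist": [0,0,0],"jaw": 0.3}
    - {"xyz": [-7.2,-15,4],"twist": [0,0,0],"jaw": 0.3}
    - {"xyz": [-9,-18.5,5],"twist": [0,0,0],"jaw": 0.3}
    - {"xyz": [-10.5,-22,6],"twist": [0,0,0],"jaw": 0.3}
    - {"xyz": [-10.5,-22,6],"twist": [0,0,0],"jaw": 0.3}
    - {"xyz": [-10.5,-22,6],"twist": [0,0,0],"jaw": 0.3}
    - {"xyz": [-10.5,-22,6],"twist": [0,0,0],"jaw": 0.3}

```text
time_s: 0.9
tool_pos: [0.4304, -0.1048, 0.3453]
tool_rot: [179.9, -0.0, 90.0]
force: [0.7, -0.5, -0.3]
grip_width: 0.0613
grasp_force: 0.0
```

Run:
```python
from h import *
from cell import env
o=env.get_obs();print(o["tool_pos"],o["tool_rot"],o["qpos"],o["grip_width"])
w=snap("wrist"); pickle.dump(w,open("w1.pkl","wb"))
cv2.imwrite("pics/w1.png",w["img"][:,:,::-1])
for X in [(.4731,-.0572,.104),(.428,-.1055,.092),(.415,-.351,.054),(.473,-.056,.07)]: print(proj(w,X))
```

```text
[ 0.43043836 -0.10484148  0.34532558] [ 1.79894184e+02 -6.18295414e-03  8.99882686e+01] [ 9.79055014e+00 -4.56271699e+00  4.51665708e-01  1.15576652e+02
  1.18495815e-02  6.88828878e+01  1.02248205e+01] 0.06133973817487425
[379.13071451 144.79433127]
[316.79688609 205.19426601]
[307.86711075 385.22653878]
[371.39067033 140.13213357]
```

View pics/w1.png

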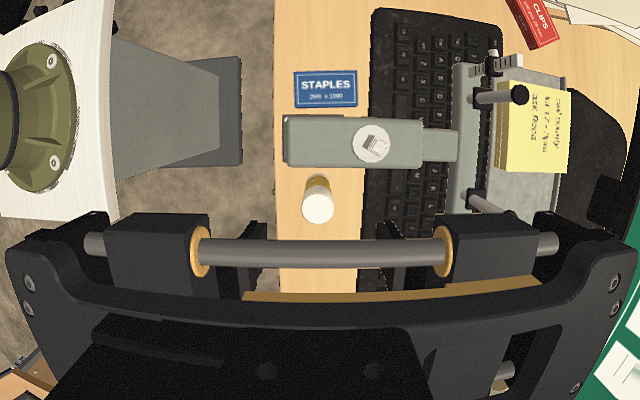

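The wrist view agrees with the triangulation: glue top (318,205), shaft (376,142). Descending on the glue.

Call:
servo_tool:
  plan:
    - {"xyz": [0,0,3.5],"twist": [0,0,0],"jaw": 0.3}
    - {"xyz": [0,-0.1,7],"twist": [0,0,0],"jaw": 0.3}
    - {"xyz": [0,-0.1,10],"twist": [0,0,0],"jaw": 0.3}
    - {"xyz": [0,-0.1,11],"twist": [0,0,0],"jaw": 0.3}
    - {"xyz": [0,-0.1,11],"twist": [0,0,0],"jaw": 0.3}
    - {"xyz": [0,-0.1,11],"twist": [0,0,0],"jaw": 0.8}
    - {"xyz": [0,-0.1,11],"twist": [0,0,0],"jaw": 0.8}
    - {"xyz": [0,-0.1,11],"twist": [0,0,0],"jaw": 0.8}
    - {"xyz": [0,-0.1,11],"twist": [0,0,0],"jaw": 0.8}
    - {"xyz": [0,-0.1,11],"twist": [0,0,0],"jaw": 0.8}
  newtons: 12

```text
time_s: 1.78
tool_pos: [0.4296, -0.1051, 0.2359]
tool_rot: [179.9, 0.0, 90.0]
force: [0.1, 0.6, -0.2]
grip_width: 0.0356
grasp_force: 0.0
```

Call:
servo_tool:
  plan:
    - {"xyz": [0,0,0],"twist": [0,0,0],"jaw": 0.8}
    - {"xyz": [0,0,0],"twist": [0,0,0],"jaw": 0.8}
    - {"xyz": [0,0,0],"twist": [0,0,0],"jaw": 0.8}
    - {"xyz": [0,0,0],"twist": [0,0,0],"jaw": 0.8}
    - {"xyz": [0,0,-1],"twist": [0,0,0],"jaw": 0.8}
    - {"xyz": [0,0,-2],"twist": [0,0,0],"jaw": 0.8}
    - {"xyz": [-2,0,-2],"twist": [0,0,0],"jaw": 0.8}
    - {"xyz": [-4.5,0,-2],"twist": [0,0,0],"jaw": 0.8}
    - {"xyz": [-7,0,-2],"twist": [0,0,0],"jaw": 0.8}
    - {"xyz": [-9,0,-2],"twist": [0,0,0],"jaw": 0.8}

```text
time_s: 2.62
tool_pos: [0.429, -0.1968, 0.256]
tool_rot: [179.9, 0.1, 90.0]
force: [0.6, 0.6, 0.1]
grip_width: 0.0261
grasp_force: 12.0
```

Call:
servo_tool:
  plan:
    - {"xyz": [0,0,0],"twist": [0,0,0],"jaw": 0.8}
    - {"xyz": [0,0,1],"twist": [0,0,0],"jaw": 0.8}
    - {"xyz": [0,0,1.7],"twist": [0,0,0],"jaw": 0.8}
    - {"xyz": [0,0,2],"twist": [0,0,0],"jaw": 0.8}
    - {"xyz": [0,0,2],"twist": [0,0,0],"jaw": 0.8}
    - {"xyz": [0,0,2],"twist": [0,0,0],"jaw": 0.3}
    - {"xyz": [0,0,2],"twist": [0,0,0],"jaw": 0.3}
    - {"xyz": [0,0,2],"twist": [0,0,0],"jaw": 0.3}
    - {"xyz": [0,0,2],"twist": [0,0,0],"jaw": 0.3}
    - {"xyz": [0,0,2],"twist": [0,0,0],"jaw": 0.3}

```text
time_s: 3.45
tool_pos: [0.429, -0.1948, 0.2346]
tool_rot: [-180.0, -0.0, 90.0]
force: [-0.1, -0.5, 0.4]
grip_width: 0.0517
grasp_force: 0.0
```

Run:
```python
from h import *
w=pickle.load(open("w1.pkl","rb")); save(w,"w1s.png",345,110,415,170,8)
```

```text
(no output)
```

View pics/w1s.png

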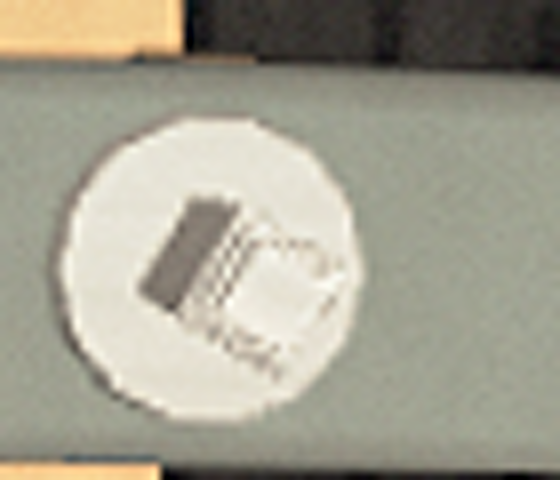

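Crop of the shaft: collar circle centred at (212,268), base edge of the bar (140,290)–(190,197), shoulder corners (175,310), (240,207), (280,380). The bar is turned roughly 30°.

Run:
```python
from h import *
w=pickle.load(open("w1.pkl","rb"))
f=lambda p,z:plane(w,(345+p[0]/8-.45,110+p[1]/8-.45),z)[:2]
print("collar",f((212,268),.07))
a,b=f((140,290),.07),f((190,197),.07);c,d,e=f((175,310),.098),f((240,207),.098),f((280,380),.098)
ang=lambda u:np.degrees(np.arctan2(u[1],u[0]))
print(ang(b-a),ang(d-c),ang(e-c),np.linalg.norm(b-a),np.linalg.norm(d-c),np.linalg.norm(e-c),(d+e)/2)
```

```text
collar [ 0.47276245 -0.05843678]
62.56912382987819 58.6112041701741 -32.372576374932684 0.010986457823327338 0.011316997969345327 0.01192240095471515 [ 0.47273548 -0.05878829]
```

Call:
servo_tool:
  plan:
    - {"xyz": [0,0,-3.5],"twist": [0,0,0],"jaw": 0.2}
    - {"xyz": [0,0,-7],"twist": [0,0,6],"jaw": 0.2}
    - {"xyz": [-3.5,0,-8],"twist": [0,0,12],"jaw": 0.2}
    - {"xyz": [-7,-0.5,-8],"twist": [0,0,18],"jaw": 0.2}
    - {"xyz": [-10.5,-1,-8],"twist": [0,0,24],"jaw": 0.2}
    - {"xyz": [-13.5,-1.3,-8],"twist": [0,0,30],"jaw": 0.2}
    - {"xyz": [-15.6,-1.4,-8],"twist": [0,0,30],"jaw": 0.2}
    - {"xyz": [-15.6,-1.4,-8],"twist": [0,0,30],"jaw": 0.2}
    - {"xyz": [-15.6,-1.4,-8],"twist": [0,0,30],"jaw": 0.2}

```text
time_s: 4.2
tool_pos: [0.4145, -0.352, 0.3144]
tool_rot: [-180.0, 0.0, 59.9]
force: [0.1, 0.2, 1.0]
grip_width: 0.0698
grasp_force: 0.0
```

Run:
```python
from h import *
from cell import env
o=env.get_obs();print(o["tool_pos"],o["tool_rot"],o["qpos"],o["grip_width"])
w=snap("wrist"); pickle.dump(w,open("w2.pkl","wb"))
cv2.imwrite("pics/w2.png",w["img"][:,:,::-1])
for X in [(.446,-.3,.067),(.428,-.195,.092),(.415,-.351,.054)]: print(proj(w,X))
```

```text
[ 0.41451618 -0.35197181  0.31443332] [-1.79964312e+02  4.02854501e-03  5.98618755e+01] [ 23.95773012   9.16020935  14.89601793 105.42733376  -2.56192658
  65.77150466   9.58730305] 0.06977740910614381
[321.94470305 125.95596525]
[221.29260104  12.6642527 ]
[320.33986505 200.926413  ]
```

View pics/w2.png

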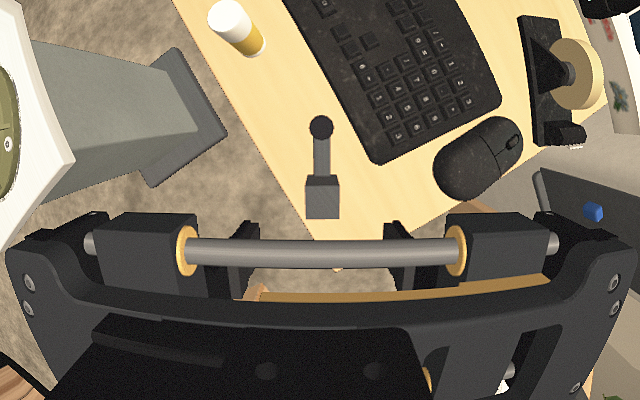

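Glue stands upright at (235,25); hub top centre about (322,198), handle (321,127), aligned with the tool.

Run:
```python
from h import *
from cell import env
w=pickle.load(open("w2.pkl","rb")); o=env.get_obs()
R=Ro.from_euler("xyz",o["tool_rot"],degrees=True).as_matrix()
P=[plane(w,p,.054) for p in [(306,180),(338,178),(339,217),(305,218)]]
h=np.mean(P,0);k=plane(w,(321,126.5),.067)
print(h,k,"in tool",R.T@(h-o["tool_pos"]),R.T@(k-o["tool_pos"]),[np.round(R.T@(p-o["tool_pos"]),4) for p in P])
w1=pickle.load(open("w1.pkl","rb"));g=plane(w1,(317.5,206),.092);print("glue wrist",g)
```

```text
[ 0.41712612 -0.34997251  0.054     ] [ 0.44520661 -0.30000051  0.067     ] in tool [0.00140075 0.00169777 0.26037089] [0.05872706 0.00101367 0.24741168] [array([ 0.0165, -0.0109,  0.2604]), array([0.0181, 0.0143, 0.2604]), array([-0.0141,  0.0155,  0.2603]), array([-0.0149, -0.0122,  0.2604])]
glue wrist [ 0.42854646 -0.10615314  0.092     ]
```

Call:
servo_tool:
  plan:
    - {"xyz": [0,0,3.5],"twist": [0,0,0],"jaw": 0.3}
    - {"xyz": [0,0,7],"twist": [0,0,0],"jaw": 0.3}
    - {"xyz": [0,0,9],"twist": [0,0,0],"jaw": 0.3}

```text
time_s: 4.5
tool_pos: [0.4148, -0.3483, 0.2218]
tool_rot: [-179.8, -0.1, 60.2]
force: [-0.7, 0.9, 0.2]
grip_width: 0.0617
grasp_force: 0.0
```

Call:
servo_tool:
  plan:
    - {"xyz": [0,0.1,1.5],"twist": [0,0,0],"jaw": 0.35}
    - {"xyz": [0,0.1,2.4],"twist": [0,0,0],"jaw": 0.45}
    - {"xyz": [0,0.1,2.4],"twist": [0,0,0],"jaw": 0.55}
    - {"xyz": [0,0.1,2.4],"twist": [0,0,0],"jaw": 0.9}
    - {"xyz": [0,0.1,2.4],"twist": [0,0,0],"jaw": 0.9}
    - {"xyz": [0,0.1,2.4],"twist": [0,0,0],"jaw": 0.9}
    - {"xyz": [0,0.1,2.4],"twist": [0,0,0],"jaw": 0.9}
    - {"xyz": [0,0.1,2.4],"twist": [0,0,0],"jaw": 0.9}
    - {"xyz": [0,0.1,2.4],"twist": [0,0,0],"jaw": 0.9}
    - {"xyz": [0,0.1,2.4],"twist": [0,0,0],"jaw": 0.9}
  newtons: 30

```text
time_s: 5.33
tool_pos: [0.4162, -0.3517, 0.2021]
tool_rot: [179.9, -0.0, 60.0]
force: [-2.2, 1.3, 5.6]
grip_width: 0.0279
grasp_force: 29.9
```

Call:
servo_tool:
  plan:
    - {"xyz": [0,0,-1.5],"twist": [0,0,0],"jaw": 0.9}
    - {"xyz": [0,0,-4.5],"twist": [0,0,0],"jaw": 0.9}
    - {"xyz": [0,0,-8],"twist": [0,0,0],"jaw": 0.9}
    - {"xyz": [1,-0.4,-11],"twist": [0,0,0],"jaw": 0.9}
    - {"xyz": [4,-1.4,-12.5],"twist": [0,0,0],"jaw": 0.9}
    - {"xyz": [7.5,-2.6,-12.5],"twist": [0,0,0],"jaw": 0.9}
    - {"xyz": [11,-3.8,-12.5],"twist": [0,0,0],"jaw": 0.9}
    - {"xyz": [14.5,-5,-12.5],"twist": [0,0,0],"jaw": 0.9}
    - {"xyz": [18,-6.2,-12.5],"twist": [0,0,0],"jaw": 0.9}
    - {"xyz": [21.5,-7.4,-12.5],"twist": [0,0,0],"jaw": 0.9}

```text
time_s: 6.17
tool_pos: [0.459, -0.1266, 0.3257]
tool_rot: [180.0, -0.0, 60.0]
force: [0.9, 0.9, -2.5]
grip_width: 0.0278
grasp_force: 29.9
```

Call:
servo_tool:
  plan:
    - {"xyz": [3,-1.1,0],"twist": [0,0,0],"jaw": 0.9}
    - {"xyz": [5.5,-1.9,0],"twist": [0,0,0],"jaw": 0.9}
    - {"xyz": [6.8,-2.4,0],"twist": [0,0,0],"jaw": 0.9}
    - {"xyz": [6.8,-2.4,0],"twist": [0,0,0],"jaw": 0.9}
    - {"xyz": [6.8,-2.4,0],"twist": [0,0,0],"jaw": 0.9}
    - {"xyz": [6.8,-2.4,0],"twist": [0,0,0],"jaw": 0.9}

```text
time_s: 6.67
tool_pos: [0.4722, -0.0586, 0.3256]
tool_rot: [180.0, 0.1, 59.9]
force: [-0.3, 0.1, -2.4]
grip_width: 0.0279
grasp_force: 29.9
```

Run:
```python
from h import *
from cell import env
o=env.get_obs();print(o["tool_pos"],o["tool_rot"],o["force"],o["qpos"])
S,D=snap("scene"),snap("side"); pickle.dump((S,D),open("s2.pkl","wb"))
c=o["tool_pos"]-[0,0,.202]
print([np.round(proj(k,c),1) for k in (S,D)],[np.round(proj(k,(.473,-.058,.104)),1) for k in (S,D)])
a=cv2.resize(S["img"][170:240,255:335],(400,350),interpolation=2); b=cv2.resize(D["img"][170:240,300:380],(400,350),interpolation=2)
cv2.imwrite("pics/s2.png",np.hstack([a,b])[:,:,::-1])
```

```text
[ 0.47220021 -0.05859856  0.32556329] [1.79996995e+02 5.00347874e-02 5.99247695e+01] [-0.31813823  0.12665048 -2.39477359] [ 4.88369650e+00  6.30078069e-01 -1.03247577e+00  1.12945465e+02
  6.27992605e-02  6.64439856e+01 -2.62490551e+01]
[array([289.4, 194.4]), array([342.5, 200.4])] [array([290. , 201.4]), array([341.7, 208.2])]
```

View pics/s2.png

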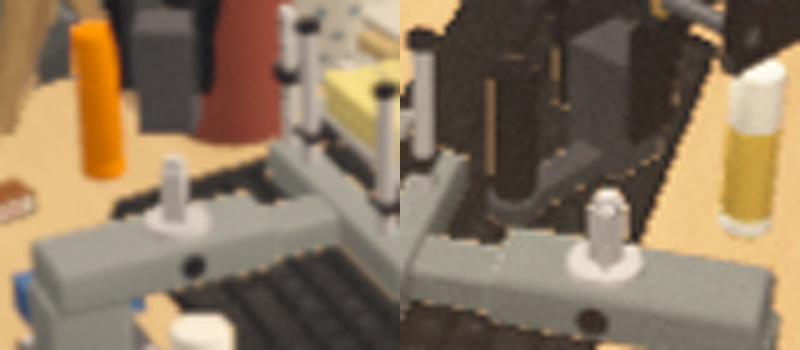

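Hub bottom centre is about (288,196) in scene, shaft tip about (290,201); I'll measure the lateral offset from row profiles.

Run:
```python
from h import *
S,D=pickle.load(open("s2.pkl","rb"))
g=lambda c:cv2.cvtColor(c["img"],cv2.COLOR_RGB2GRAY)
for r in (186,189,192,194,195,196,203,205,207,209): print("S",r,g(S)[r,278:302])
for r in (180,188,194,198,202,204): print("Dh",r,g(D)[r,328:362])
for r in (209,211,213,215,217): print("Ds",r,g(D)[r,328:354])
for c,n in ((S,"S"),(D,"D")):
    for z in (.104,.0,):
        pass
    J=np.array([proj(c,(.472+dx,-.0585+dy,.1))-proj(c,(.472,-.0585,.1)) for dx,dy in((.01,0),(0,.01))]); print(n,J)
    print(proj(c,(.4722,-.0586,.15)),proj(c,(.4722,-.0586,.124)),proj(c,(.4722,-.0586,.104)),proj(c,(.4722,-.0586,.085)))
    for a in (0,90,180,270):
        t=np.radians(60+45+a);print(a,proj(c,(.4722+.0198*np.cos(t),-.0586+.0198*np.sin(t),.1236)))
```

```text
S 186 [117  54  39  51  62  66  67  68  68  67  67  67  68  69  68  66  54  34
  31  43  65  69  72  73]
S 189 [146 150 140 132 103  72  66  66  68  67  67  68  67  68  71  78  83  73
  65  69  71  73  73  74]
S 192 [155 184 189 178 133  79  67  69  68  68  66  67  68  68  71  80  87  81
  73  72  72  72  72  75]
S 194 [151 177 192 194 152  84  68  69  69  68  68  67  67  67  70  79  81  74
  71  71  72  72  72  74]
S 195 [149 175 191 192 151  83  68  68  68  67  68  68  69  68  69  78  78  72
  71  69  72  71  73  72]
S 196 [147 170 188 192 155 108  99  99  99  99  99  99  97  92  80  76  74  72
  73  72  72  71  72  75]
S 203 [156 165 186 194 196 196 196 197 195 182 170 166 171 193 199 197 196 193
 191 188 169 145 132 126]
S 205 [167 187 196 197 196 196 196 196 188 171 160 160 165 188 172 139 129 107
  78  63  59  55  52  53]
S 207 [199 199 199 197 193 190 171 146 131 140 149 150 154 172 138  71  53  53
  53  53  53  47  44  51]
S 209 [170 142 130 110  81  70  65  51  66 128 148 149 153 167 133  82  78  79
  79  92 142 156 151 149]
Dh 180 [53 51 79 89 44 52 67 65 68 68 76 83 88 90 
[... 1247 characters left out ...]

Ds 217 [164 161 162 164 164 166 171 173 154 123 155 157 154 157 153 157 154 130
  51  50 143 205 207 209 211 209]
S [[ 3.72909897 -0.84262085]
 [-1.51715652 -1.59327476]]
[288.83600869 184.53321243] [289.36230469 194.2150925 ] [289.7593473 201.519193 ] [290.13042472 208.34563091]
0 [284.54750899 191.84193947]
90 [282.85985759 196.76043426]
180 [294.31856922 196.94839239]
270 [295.74349374 192.0148955 ]
D [[-4.65127111 -0.71600095]
 [-0.9944682   2.66271514]]
[342.99610393 189.50098049] [342.48599286 200.18120592] [342.10617591 208.13345571] [341.75502636 215.48549448]
0 [343.01199795 205.75928893]
90 [352.05646719 200.36571849]
180 [341.96621793 195.14518213]
270 [332.89822499 200.31918275]
```

Call:
servo_tool:
  plan:
    - {"xyz": [0.1,0,0.8],"twist": [0,0,0],"jaw": 0.9}
    - {"xyz": [0.1,0,1.6],"twist": [0,0,0],"jaw": 0.9}
    - {"xyz": [0.1,0,2.2],"twist": [0,0,0],"jaw": 0.9}
    - {"xyz": [0.1,0,2.6],"twist": [0,0,0],"jaw": 0.9}
    - {"xyz": [0.1,0,2.6],"twist": [0,0,0],"jaw": 0.9}

```text
time_s: 7.18
tool_pos: [0.4727, -0.0568, 0.2984]
tool_rot: [-179.9, 0.1, 60.0]
force: [0.3, 0.1, -2.7]
grip_width: 0.0278
grasp_force: 29.9
```

Call:
servo_tool:
  plan:
    - {"xyz": [0,0,0.3],"twist": [0,0,0],"jaw": 0.9}
    - {"xyz": [0,0,0.6],"twist": [0,0,0],"jaw": 0.9}
    - {"xyz": [0,0,0.8],"twist": [0,0,0],"jaw": 0.9}

```text
time_s: 7.43
tool_pos: [0.4729, -0.0565, 0.2915]
tool_rot: [-180.0, 0.0, 60.0]
force: [0.4, 0.2, -2.2]
grip_width: 0.0278
grasp_force: 29.9
```

Call:
servo_tool:
  plan:
    - {"xyz": [0,0,0.5],"twist": [0,0,0],"jaw": 0.9}
    - {"xyz": [0,0,1.0],"twist": [0,0,0],"jaw": 0.9}
    - {"xyz": [0,0,1.4],"twist": [0,0,0],"jaw": 0.9}
    - {"xyz": [0,0,1.7],"twist": [0,0,0],"jaw": 0.9}
    - {"xyz": [0,0,1.9],"twist": [0,0,0],"jaw": 0.9}
    - {"xyz": [0,0,1.9],"twist": [0,0,0],"jaw": 0.9}

```text
time_s: 7.93
tool_pos: [0.473, -0.0566, 0.2725]
tool_rot: [-180.0, 0.0, 60.0]
force: [-0.8, 0.3, -2.0]
grip_width: 0.0276
grasp_force: 29.9
```

Call:
servo_tool:
  plan:
    - {"xyz": [0,0,0.1],"twist": [0,0,0],"jaw": 0.9}
    - {"xyz": [0,0,0.2],"twist": [0,0,0],"jaw": 0.9}
    - {"xyz": [0,0,0.2],"twist": [0,0,0],"jaw": 0.9}

```text
time_s: 8.18
tool_pos: [0.4732, -0.0566, 0.2721]
tool_rot: [180.0, -0.0, 60.0]
force: [-4.4, 0.3, 6.5]
grip_width: 0.0278
grasp_force: 29.9
```

Seated (reaction +8 N). Releasing, lifting, and turning above the handle.

Call:
servo_tool:
  plan:
    - {"xyz": [0,0,0.1],"twist": [0,0,0],"jaw": 0.4}
    - {"xyz": [0,0,0.1],"twist": [0,0,0],"jaw": 0.4}
    - {"xyz": [0,0,0],"twist": [0,0,0],"jaw": 0.4}
    - {"xyz": [0,0,0],"twist": [0,0,0],"jaw": 0.4}
    - {"xyz": [0,0,-2],"twist": [0,0,0],"jaw": 0.4}
    - {"xyz": [0,0,-5],"twist": [0,0,0],"jaw": 0.4}
    - {"xyz": [0,0,-8.5],"twist": [0,0,0],"jaw": 0.4}
    - {"xyz": [0,0,-11],"twist": [0,0,0],"jaw": 0.4}
    - {"xyz": [0,0,-11],"twist": [0,0,0],"jaw": 0.4}
    - {"xyz": [0,0,-11],"twist": [0,0,0],"jaw": 0.4}

```text
time_s: 9.02
tool_pos: [0.4735, -0.0566, 0.3825]
tool_rot: [179.8, -0.1, 60.0]
force: [0.2, 0.2, -0.5]
grip_width: 0.0521
grasp_force: 0.0
```

Run:
```python
from h import *
from cell import env
o=env.get_obs();print(o["tool_pos"],o["tool_rot"],o["qpos"])
W,S,D=snap("wrist"),snap("scene"),snap("side"); pickle.dump((W,S,D),open("s3.pkl","wb"))
a=cv2.resize(W["img"][0:225,180:580],(800,450),interpolation=2); b=cv2.resize(D["img"][170:245,265:385],(240,150),interpolation=2)
cv2.imwrite("pics/s3.png",a[:,:,::-1])
for X in [(.473,-.057,.124),(.503,-.005,.137)]: print(proj(W,X))
```

```text
[ 0.47353389 -0.05660442  0.3824938 ] [ 1.79788140e+02 -9.97247361e-02  6.00023466e+01] [ 4.77539739e+00 -1.90510901e+00 -1.12717718e+00  1.08677269e+02
 -3.43025989e-02  7.29933637e+01 -2.63391054e+01]
[318.69635209 204.1269728 ]
[318.5148935  128.37946469]
```

View pics/s3.png

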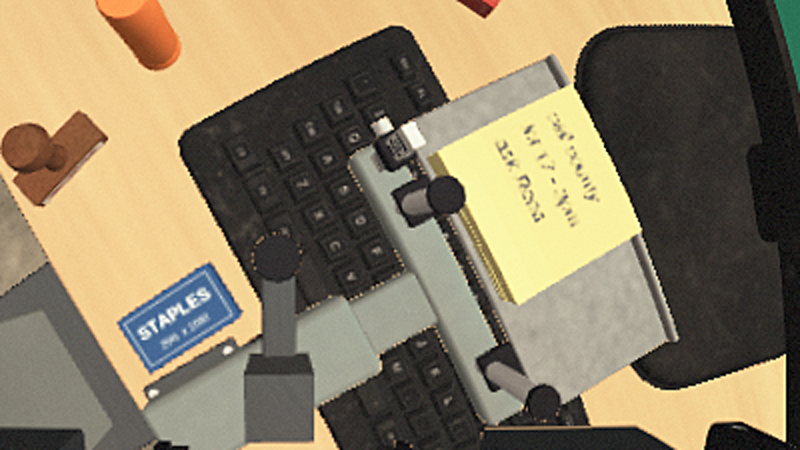

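The wrist crop shows the handle exactly where predicted (318.5,128.5), and the pad and deck undisturbed. Going over the handle and gripping it.

Call:
servo_tool:
  plan:
    - {"xyz": [2,0,0],"twist": [0,0,6.6],"jaw": 0.5}
    - {"xyz": [4,0,0],"twist": [0,0,13.2],"jaw": 0.5}
    - {"xyz": [6,0,0],"twist": [0,0,19.8],"jaw": 0.5}
    - {"xyz": [6,0,0],"twist": [0,0,26.4],"jaw": 0.5}
    - {"xyz": [6,0,1.5],"twist": [0,0,33],"jaw": 0.5}
    - {"xyz": [6,0,3],"twist": [0,0,39.6],"jaw": 0.5}
    - {"xyz": [6,0,4],"twist": [0,0,46.2],"jaw": 0.5}
    - {"xyz": [6,0,4],"twist": [0,0,53],"jaw": 0.5}
    - {"xyz": [6,0,4],"twist": [0,0,53],"jaw": 0.5}
    - {"xyz": [6,0,4],"twist": [0,0,53],"jaw": 0.5}

```text
time_s: 10.0
tool_pos: [0.5027, -0.0046, 0.3397]
tool_rot: [-180.0, 0.1, 7.2]
force: [0.5, 0.1, 0.4]
grip_width: 0.0435
grasp_force: 0.0
```

Run:
```python
from h import *
from cell import env
o=env.get_obs();print(o["tool_pos"],o["tool_rot"],o["qpos"],o["grip_width"])
W,S0,D0=pickle.load(open("s3.pkl","rb"));d=pickle.load(open("d0.pkl","rb"))
w=lambda p:(180+p[0]/2-.25,p[1]/2-.25)
fs=lambda p:(245+p[0]/4-.4,170+p[1]/3.871-.4)
fd=lambda p:(230+p[0]/4.706-.4,155+p[1]/4.708-.4)
S,D=d["scene"],d["side"]
for n,a,b,c in [("padL",(430,158),None,(278,200)),("padF",(515,303),(372,105),None),("padBackR",(642,232),(455,88),(140,185)),("padBL",(572,87),(395,40),(85,262)),("deckBR",(678,340),(515,138),(165,172)),("deckFL",(413,125),None,(247,347)),("deckBL",(556,60),None,(52,327)),("pointer?",(400,150),(268,58),(305,320))]:
    obs=[(W,w(a))]+([(S,fs(b))] if b else [])+([(D,fd(c))] if c else [])
    X,e=tri(*obs);print(n,np.round(X,4),round(e,4))
w2=snap("wrist");pickle.dump(w2,open("w4.pkl","wb"))
print(proj(w2,(.503,-.005,.137)))
```

```text
[ 0.50274281 -0.00461344  0.33965079] [-1.79989134e+02  1.15210113e-01  7.19099562e+00] [  1.09826825   3.30496289  -3.71949766 108.47735564   0.22879518
  68.34049491 -85.50895334] 0.04351964516042489
padL [5.671e-01 1.000e-04 1.519e-01] 0.0012
padF [ 0.5912 -0.0766  0.0958] 0.0049
padBackR [ 0.6622 -0.0746  0.096 ] 0.0038
padBL [0.6577 0.0008 0.1029] 0.0029
deckBR [ 0.6718 -0.1337  0.0765] 0.0096
deckFL [0.5825 0.0166 0.0856] 0.0029
deckBL [0.672  0.0161 0.0774] 0.0005
pointer? [0.5628 0.0093 0.102 ] 0.008
[320.54540834 226.26569765]
```

Call:
servo_tool:
  plan:
    - {"xyz": [0,0,2.5],"twist": [0,0,0],"jaw": 0.5}
    - {"xyz": [0,0,5],"twist": [0,0,0],"jaw": 0.5}
    - {"xyz": [0,0,5.6],"twist": [0,0,0],"jaw": 0.5}
    - {"xyz": [0,0,5.6],"twist": [0,0,0],"jaw": 1}
    - {"xyz": [0,0,5.6],"twist": [0,0,0],"jaw": 1}
    - {"xyz": [0,0,5.6],"twist": [0,0,0],"jaw": 1}
    - {"xyz": [0,0,5.6],"twist": [0,0,0],"jaw": 1}
    - {"xyz": [0,0,5.6],"twist": [0,0,0],"jaw": 1}
    - {"xyz": [0,0,5.6],"twist": [0,0,0],"jaw": 1}
    - {"xyz": [0,0,5.6],"twist": [0,0,0],"jaw": 1}
  newtons: 15

```text
time_s: 10.88
tool_pos: [0.5035, -0.0045, 0.2858]
tool_rot: [180.0, -0.1, 7.0]
force: [-0.6, 0.7, 3.0]
grip_width: 0.0173
grasp_force: 15.0
```

Call:
servo_tool:
  plan:
    - {"xyz": [0.55,0.45,0],"twist": [0,0,0],"jaw": 1}
    - {"xyz": [1.3,1.35,0],"twist": [0,0,0],"jaw": 1}
    - {"xyz": [2.0,2.75,0],"twist": [0,0,0],"jaw": 1}
    - {"xyz": [2.35,4.8,0],"twist": [0,0,0],"jaw": 1}
    - {"xyz": [2.0,6.85,0],"twist": [0,0,0],"jaw": 1}
    - {"xyz": [0.95,8.65,0],"twist": [0,0,0],"jaw": 1}
    - {"xyz": [-0.65,10.0,0],"twist": [0,0,0],"jaw": 1}
    - {"xyz": [-2.6,10.7,0],"twist": [0,0,0],"jaw": 1}
    - {"xyz": [-2.6,10.7,0],"twist": [0,0,0],"jaw": 1}

```text
time_s: 11.63
tool_pos: [0.4892, -0.1168, 0.2855]
tool_rot: [180.0, -0.0, 6.7]
force: [1.6, 0.2, 5.1]
grip_width: 0.0174
grasp_force: 15.1
```

Run:
```python
from cell import env
import numpy as np
o=env.get_obs()
for k in("tool_pos","tool_rot","force","wrist_torque","qpos"): print(k,np.round(o[k],3))
r=o["tool_pos"][:2]-[.473,-.057]; print(np.hypot(*r),np.degrees(np.arctan2(r[1],r[0]))-7.1)
```

```text
tool_pos [ 0.489 -0.117  0.285]
tool_rot [ 1.79988e+02 -4.40000e-02  6.73600e+00]
force [1.591 0.218 5.128]
wrist_torque [ 0.244  0.072 -0.041]
qpos [  8.959   6.1     1.523 112.136  -0.186  61.721 -72.703]
0.06194773061426324 -81.92341129581263
```

Call:
servo_tool:
  plan:
    - {"xyz": [-1.05,0.1,0],"twist": [0,0,0],"jaw": 1}
    - {"xyz": [-3.1,-0.25,0],"twist": [0,0,0],"jaw": 1}
    - {"xyz": [-4.9,-1.3,0],"twist": [0,0,0],"jaw": 1}
    - {"xyz": [-6.25,-2.9,0],"twist": [0,0,0],"jaw": 1}
    - {"xyz": [-6.95,-4.85,0],"twist": [0,0,0],"jaw": 1}
    - {"xyz": [-6.95,-6.95,0],"twist": [0,0,0],"jaw": 1}
    - {"xyz": [-6.25,-8.9,0],"twist": [0,0,0],"jaw": 1}
    - {"xyz": [-4.9,-10.5,0],"twist": [0,0,0],"jaw": 1}
    - {"xyz": [-3.1,-11.55,0],"twist": [0,0,0],"jaw": 1}
    - {"xyz": [-2.1,-11.8,0],"twist": [0,0,0],"jaw": 1}

```text
time_s: 12.47
tool_pos: [0.4562, 0.0007, 0.2855]
tool_rot: [179.8, -0.0, 7.1]
force: [-3.8, -2.5, 8.8]
grip_width: 0.0175
grasp_force: 15.1
```

Run:
```python
from cell import env
import numpy as np
o=env.get_obs()
for k in("tool_pos","tool_rot","force","wrist_torque","qpos"): print(k,np.round(o[k],3))
r=o["tool_pos"][:2]-[.473,-.057]; print(np.hypot(*r),np.degrees(np.arctan2(r[1],r[0]))-7.1)
```

```text
tool_pos [0.456 0.001 0.286]
tool_rot [ 1.79822e+02 -1.50000e-02  7.13600e+00]
force [-3.797 -2.54   8.822]
wrist_torque [-0.881  0.889  0.062]
qpos [  2.609   0.766  -6.137 117.787   0.295  61.425 -86.533]
0.060118311172545895 99.15975480589518
```

Call:
servo_tool:
  plan:
    - {"xyz": [1.05,-0.1,0],"twist": [0,0,0],"jaw": 1}
    - {"xyz": [3.1,0.25,0],"twist": [0,0,0],"jaw": 1}
    - {"xyz": [4.9,1.3,0],"twist": [0,0,0],"jaw": 1}
    - {"xyz": [6.25,2.9,0],"twist": [0,0,0],"jaw": 1}
    - {"xyz": [6.95,4.85,0],"twist": [0,0,0],"jaw": 1}
    - {"xyz": [6.95,6.95,0],"twist": [0,0,0],"jaw": 1}
    - {"xyz": [6.25,8.9,0],"twist": [0,0,0],"jaw": 1}
    - {"xyz": [4.9,10.5,0],"twist": [0,0,0],"jaw": 1}
    - {"xyz": [3.1,11.55,0],"twist": [0,0,0],"jaw": 1}
    - {"xyz": [2.1,11.8,0],"twist": [0,0,0],"jaw": 1}

```text
time_s: 13.3
tool_pos: [0.4902, -0.1161, 0.2855]
tool_rot: [179.9, -0.1, 6.8]
force: [3.9, 0.2, 5.8]
grip_width: 0.0175
grasp_force: 15.1
```

Call:
servo_tool:
  plan:
    - {"xyz": [0,0,0],"twist": [0,0,0],"jaw": 0.5}
    - {"xyz": [0,0,0],"twist": [0,0,0],"jaw": 0.5}
    - {"xyz": [0,0,0],"twist": [0,0,0],"jaw": 0.5}
    - {"xyz": [0,0,0],"twist": [0,0,0],"jaw": 0.5}
    - {"xyz": [0,0,-2],"twist": [0,0,0],"jaw": 0.5}
    - {"xyz": [0,0,-5.5],"twist": [0,0,0],"jaw": 0.5}
    - {"xyz": [0,-3,-6],"twist": [0,0,0],"jaw": 0.5}
    - {"xyz": [0,-6.5,-6],"twist": [0,0,0],"jaw": 0.5}
    - {"xyz": [0,-6.5,-6],"twist": [0,0,0],"jaw": 0.5}
    - {"xyz": [0,-6.5,-6],"twist": [0,0,0],"jaw": 0.5}

```text
time_s: 14.13
tool_pos: [0.4824, -0.0469, 0.3445]
tool_rot: [-180.0, 0.0, 7.3]
force: [0.1, -0.2, -0.0]
grip_width: 0.0434
grasp_force: 0.0
```

Run:
```python
from h import *
from cell import env
o=env.get_obs();print(o["tool_pos"],o["tool_rot"],o["force"])
A=snap("wrist");pickle.dump(A,open("A.pkl","wb"));cv2.imwrite("pics/A.png",A["img"][:,:,::-1])
C=-A["R"].T@A["t"];print("cam",C)
for X in [(.563,.0093,.102),(.5825,.0166,.095),(.672,.016,.095),(.66,0,.12),(.545,-.1,.16)]: print(X,proj(A,X))
```

```text
[ 0.48236575 -0.04687494  0.34454514] [-1.79992968e+02  3.08513236e-02  7.31930142e+00] [ 0.11439914 -0.18148041 -0.02128802]
cam [ 0.54701371 -0.03934136  0.32384302]
(0.563, 0.0093, 0.102) [256.56093281  91.45061289]
(0.5825, 0.0166, 0.095) [252.29696254  66.09457378]
(0.672, 0.016, 0.095) [270.97689879 -38.55455617]
(0.66, 0, 0.12) [285.4156165  -39.88439166]
(0.545, -0.1, 0.16) [430.05370398 141.38550336]
```

Call:
servo_tool:
  plan:
    - {"xyz": [0,0,-2],"twist": [0,0,0],"jaw": 0.5}
    - {"xyz": [2,-1,-2],"twist": [0,0,0],"jaw": 0.5}
    - {"xyz": [5,-1.5,-2],"twist": [0,0,0],"jaw": 0.5}
    - {"xyz": [8,-2,-2],"twist": [0,0,0],"jaw": 0.5}
    - {"xyz": [8,-2,-2],"twist": [0,0,0],"jaw": 0.5}
    - {"xyz": [8,-2,-2],"twist": [0,0,0],"jaw": 0.5}
    - {"xyz": [8,-2,-2],"twist": [0,0,0],"jaw": 0.5}

```text
time_s: 14.77
tool_pos: [0.5589, -0.021, 0.3638]
tool_rot: [180.0, 0.1, 6.9]
force: [-0.6, 0.3, -0.2]
grip_width: 0.0435
grasp_force: 0.0
```

Run:
```python
from h import *
B=snap("wrist");D=snap("side");pickle.dump((B,D),open("B.pkl","wb"))
A=pickle.load(open("A.pkl","rb"))
print("cam",-B["R"].T@B["t"])
def show(c,x0,x1,y0,y1):
    g=cv2.cvtColor(c["img"],cv2.COLOR_RGB2GRAY)
    print(x0,y0)
    for r in range(y0,y1): print(f"{r:3d}","".join("%x"%(v//16) for v in g[r,x0:x1]))
p=proj(B,(.5625,.02,.105)).astype(int);print(p)
show(A,225,290,45,112)
show(B,p[0]-32,p[0]+32,p[1]-30,p[1]+32)
hsv=cv2.cvtColor(B["img"],cv2.COLOR_RGB2HSV);m=cv2.inRange(hsv,(24,90,120),(34,255,255))
n,l,s,c=cv2.connectedComponentsWithStats(m);i=1+np.argmax(s[1:,4]);print(s[i])
h=cv2.convexHull(np.argwhere(l==i)[:,::-1].astype(np.int32));print(cv2.approxPolyDP(h,4,True).reshape(-1,2).tolist())
```

```text
cam [ 0.62358258 -0.01395303  0.34290672]
[269 192]
225 45
 45 232233222232223442322333424cbcccccccccccccccdffffffffffffffffffff
 46 323222222223332333222334424bcccccccccccbccbcdffffffffffffffffffff
 47 232221122122212222222322225bccccccccccbccccceffffffffffffffffffff
 48 332222211122112112223322216cccccccccccbccccceffffffffffffffffffff
 49 322222222222211212233322117ccccccbcccccccccdfffffffffffffffffffff
 50 332233332333333222233321207bccccbbbccccccccdfffffffffffffffffffff
 51 322233222323222332333333328bcbbbbbccccccdccdfffffffffffffffffffff
 52 333233333233333333233332318bcbbbbbbbcccccccefffffffffffffffffffff
 53 222323333323333333333333228bcbbbbbbbcccccccefffffffffffffffffffff
 54 22223332232333333323333225abbbcbcbccccccccdffffffffffffffffffffff
 55 2232322323333232233333332cbbbbcccccbbbbbccdffffffffffffffffffffff
 56 3222332333323333232332231babbccccccbbbbbccdffffffffffffffffffffff
 57 2233333323323223333333333babcccccbccccbbccdffffffffffffffffffffff
 58 2333332322333233233333324cbcbccccccccccbcceffffffffffffffffffffff
 59 2322233332323333333333325bbcbcccccccccccccdeeeeefffffffff
[... 7308 characters left out ...]
22222
215 2222222313445523333322232223322222222233332212222322332232322222
216 2222322322333422333222233223332343222233232222222323333333323323
217 2222222222222213333322332233332465422233332122222333333333333333
218 2222222223222223333322232233332456732333223222222332212222222333
219 2332222212222222233322122233222234422333323222212333212222222333
220 2222333332222222222222221233483222342223322222223333223443222233
221 3323233332223322222222222222362100232322232222122333224565323332
222 3222223322222222322222222221110111103332222244123233224665323333
223 2222222222222222222222222234011111105322222178112332222223323333
[ 295   68  113  102 7258]
[[407, 84], [395, 169], [295, 163], [307, 68]]
```

Run:
```python
from h import *
B,D=pickle.load(open("B.pkl","rb")); D0=pickle.load(open("d0.pkl","rb"))["side"]; W,S,_=pickle.load(open("s3.pkl","rb"))
g=lambda c:cv2.cvtColor(c["img"],cv2.COLOR_RGB2GRAY)
for r in range(202,244): print(r,*["".join("%x"%(v//16) for v in g(c)[r,262:302]) for c in (D0,D)])
for z in (.06,.08,.1,.12,.14,.15): print(z,proj(D,(.5588,.0241,z)).round(1),proj(D,(.5825,.0166,z)).round(1),proj(B,(.5588,.0241,z)).round(1),proj(B,(.5825,.0166,z)).round(1))
# pad top from B
P=np.array([[407,84],[395,169],[295,163],[307,68]],float)
for z in (.11,.115,.12,.125):
    q=np.array([plane(B,p,z)[:2] for p in P]);print(z,np.linalg.norm(q-np.roll(q,1,0),axis=1).round(4),q.mean(0))
```

```text
202 dddeeeddddeeeeeeeeeeeeeeeed85668aaa73333 eddddeeeddcdeeeeeeeeeeeed987566676333333
203 cdeeedccddeeeddeeeeeeeeeeeebaaa99a953333 eeeeeeeeeddeeeeeeeeeeeeeb899aaa853333334
204 ddeeedddeeeedccdeeeeeeeeeeebaaa99a753334 dddeeeedccdeeeeeeeeeeeed9aaaaa9733333337
205 deeeeeeeeeeeccdeeeeeeeeeeedaaaa9a9533347 dddeeeedbcdeeeeeeeeeeedbced9aaa733233347
206 eeeeeeeeeeedbceeeeeeeeeefec9aaa98753337b ccdeeedcbceeeeeeeeeeeecceec9aaa73333337a
207 eeeddeeeeddccdeeeeeeeeeeed99aaa98533347a eeeeeedddeeeeeeeeeeeedaded89aaa73333347a
208 eeedddeeedcddeeeeeeeeeecba89aaa8753337aa eeeeeeeeeeeeeeeeeeeeeb9aba89aaa7333337aa
209 eeeeeeeeedddeeeeeeeeeeecba78aaa8533347aa ccddeeeeeeeeeeeeeeeedaaaba77aaa7333347aa
210 eddeeeeedcddeeeeeeeeeeecb978aaa963337aaa bbbbbbccddeeeeeeeeeda99ab9789aa733337aaa
211 ddcdeeeeccceeeeeeeeeeeecba89aaa733347aaa bbbbbbbbbbbbcccddddc989aba89aaa733347aaa
212 ccdeeeedbbdeeeeeeeeeeedbba87aaa84347aaaa bbbbbbbbbbbbbbbbbbba889aba779aa84347aaaa
213 eeeeeeedcceeeeeeeeeeeedcba78aaaa837baaaa bbbbbbbbbbbbbbbbbbba88abba78aaaa837aaaaa
214 eeeeeeeeeeeeeeeeeeeeedaaba98aaaa848aaaaa abbbbbbbbbbbbbbbbbba889
[... 2422 characters left out ...]
333
243 cca3333333333333333457777777776665333333 cca3333333333333333357777777776565333333
0.06 [291.1 241.9] [281.3 237.7] [272.5 184.5] [282.7 160.6]
0.08 [290.8 234.2] [280.9 230. ] [269.  189.3] [279.9 163.6]
0.1 [290.4 226.3] [280.4 222.2] [265.1 194.7] [276.7 167.1]
0.12 [290.1 218.1] [279.8 214.1] [260.5 201. ] [272.9 171.3]
0.14 [289.7 209.7] [279.3 205.7] [255.1 208.5] [268.4 176.2]
0.15 [289.5 205.4] [279.  201.4] [252.1 212.7] [265.8 179. ]
0.11 [0.0764 0.0666 0.0772 0.0726] [ 0.62632462 -0.03699333]
0.115 [0.0748 0.0652 0.0756 0.0711] [ 0.62626575 -0.0364987 ]
0.12 [0.0731 0.0638 0.0739 0.0695] [ 0.62620689 -0.03600408]
0.125 [0.0715 0.0623 0.0723 0.068 ] [ 0.62614802 -0.03550945]
```

Run:
```python
from h import *
A=pickle.load(open("A.pkl","rb"));B,D=pickle.load(open("B.pkl","rb"))
d=pickle.load(open("d0.pkl","rb"))
for n,a,b in [("posttop",(244.5,77.3),(275.7,196.2)),("topLfront",(237,81.5),(268.5,200)),("topRback",(250.5,73),(283.5,193.5)),("white",(240,85),(269.5,183.5))]:
    X,e=tri((A,a),(B,b));print(n,X.round(4),round(e,4),proj(D,X).round(1))
for a in [(256,66.3),(266,66.9)]:
  for z in (.085,.09,.095,.1,.105):
    X=plane(A,a,z);q=proj(B,X);print(a,z,X.round(4),q.round(1),"row err",round(q[1]-(165.7+(q[0]-277)*.1),2),proj(D,X).round(1))
for x,y in [(.568,.013),(.580,.013)]:
  for z in (.09,.1,.11,.12): print(x,y,z,proj(A,(x,y,z)).round(1),proj(B,(x,y,z)).round(1),proj(D,(x,y,z)).round(1))
```

```text
posttop [0.5686 0.0106 0.1369] 0.0003 [287.2 206.4]
topLfront [0.5655 0.0151 0.1375] 0.0005 [287.9 207.6]
topRback [0.5715 0.0058 0.1393] 0.0005 [286.5 203.8]
white [0.5676 0.0225 0.0976] 0.001 [286.5 226.1]
(256, 66.3) 0.085 [0.5841 0.0161 0.085 ] [280.  162.7] row err -3.32 [280.1 227.8]
(256, 66.3) 0.09 [0.5833 0.0149 0.09  ] [280.5 164.6] row err -1.46 [280.5 225.6]
(256, 66.3) 0.095 [0.5825 0.0138 0.095 ] [281.  166.6] row err 0.46 [280.9 223.3]
(256, 66.3) 0.1 [0.5818 0.0126 0.1   ] [281.5 168.6] row err 2.47 [281.4 221.1]
(256, 66.3) 0.105 [0.581  0.0114 0.105 ] [282.1 170.8] row err 4.55 [281.8 218.8]
(266, 66.9) 0.085 [0.5842 0.0081 0.085 ] [289.3 163.6] row err -3.32 [281.3 225.5]
(266, 66.9) 0.09 [0.5834 0.0071 0.09  ] [289.8 165.5] row err -1.46 [281.7 223.3]
(266, 66.9) 0.095 [0.5826 0.0061 0.095 ] [290.3 167.5] row err 0.47 [282.2 221.1]
(266, 66.9) 0.1 [0.5819 0.0051 0.1   ] [290.8 169.6] row err 2.47 [282.6 218.9]
(266, 66.9) 0.105 [0.5811 0.0041 0.105 ] [291.3 171.7] row err 4.56 [283.  216.7]
0.568 0.013 0.09 [255.9  86. ] [281.  182.8] [288.  226.2]
0.568 0.013 0.1 [253.   84.6] [279.4 185.3] [287.8 222.3]
0.568 0.013 0.11 [250.  83.] [277.8 188. ] [287.6 218.2]
0.568 0.013 0.12 [246.6  81.3] [276.  190.9] [287.4 214.2]
0.58 0.013 0.09 [257.9  70.7] [282.4 168.8] [282.4 225.3]
0.58 0.013 0.1 [255.1  68.6] [280.8 170.7] [282.1 221.3]
0.58 0.013 0.11 [252.2  66.3] [279.2 172.9] [281.9 217.3]
0.58 0.013 0.12 [248.9  63.9] [277.4 175.2] [281.7 213.2]
```

Call:
servo_tool:
  plan:
    - {"xyz": [0,-3,0],"twist": [0,0,0],"jaw": 0.5}
    - {"xyz": [0,-6,0],"twist": [0,0,0],"jaw": 0.5}
    - {"xyz": [0,-9,0],"twist": [0,0,0],"jaw": 0.5}
    - {"xyz": [0,-9,0],"twist": [0,0,0],"jaw": 0.5}
    - {"xyz": [0,-9,0],"twist": [0,0,0],"jaw": 0.5}
    - {"xyz": [0,-9,0],"twist": [0,0,0],"jaw": 0.5}

```text
time_s: 15.37
tool_pos: [0.5479, 0.0684, 0.3651]
tool_rot: [179.9, -0.0, 7.0]
force: [-0.3, -1.1, -0.3]
grip_width: 0.0437
grasp_force: 0.0
```

Run:
```python
from h import *
C=snap("wrist");pickle.dump(C,open("C.pkl","wb"))
print("cam",-C["R"].T@C["t"])
g=cv2.cvtColor(C["img"],cv2.COLOR_RGB2GRAY)
for X in [(.5686,.0106,.138),(.578,.011,.10),(.5826,.011,.094),(.5826,.023,.094),(.5676,.0225,.0976)]: print(X,proj(C,X).round(1))
p=proj(C,(.575,.012,.105)).astype(int)
for r in range(p[1]-28,p[1]+26): print(r,p[0]-26,"".join("%x"%(v//16) for v in g[r,p[0]-26:p[0]+34]))
```

```text
cam [0.6126542  0.07542715 0.34439474]
(0.5686, 0.0106, 0.138) [404.5 196.7]
(0.578, 0.011, 0.1) [394.  174.3]
(0.5826, 0.011, 0.094) [393.2 167.6]
(0.5826, 0.023, 0.094) [379.3 165.7]
(0.5676, 0.0225, 0.0976) [377.9 184.3]
150 367 2233322465322323247abbbbbbbbbbbbbbbbabbba9899999effefeeeefff
151 367 2233222477422323247abbbbbbbbbababbbbbbbba8999998effffeeeeeef
152 367 2234223466323232247abbaababbbbbbbbbbbbbba8899999efffeffeeffe
153 367 22332259732232236989baaaaaabbbbbbbbbbbbb9899999befffffefeeee
154 367 22332235532232226989aaaaaaabbbbbbbbbbbbb9899999cefffeeefefee
155 367 23332223222233324889aaaaaaaaabbbbbbbbbba9899998dffefffffeffe
156 367 1333333232223222479aaaaaaaabbabbbbbbbbba9899998dfffefeeeefef
157 367 1222333233333232479aaabbabbaaaabbbbbbbba8999998efffffeeeeefe
158 367 2222222233233322389aabbbbabaaaaabbbbbbba8999999effffffffeefe
159 367 2333222211112321389ababbababaaaabbbbbbba899999aeffffffffffff
160 367 333333322221232578aabbabaaabaaaabbbbbbb9889999beffffffffffff
161 367 33322229a9993225889bbababbabaaaabbbbbba9889999cfffffffffffff
162 367 22222258999a766679aaabbbbbabaabbbbbbbba8
[... 2149 characters left out ...]
8888888888
194 367 22323233222222222145311104899987effffffffffff148446888888888
195 367 22222222323232222221111111799988effffffffffff023231179888888
196 367 2223222322322223222333322239b989ffffffffffffe023332137888888
197 367 33332223333332323323333222259b8bffffffffffffe023322124898888
198 367 3323122333333333333322232322699effffffffffffd122321212576989
199 367 3223222333333333333322222222238dffffffffffffc012312112224789
200 367 32232223333334433322212233222210bcdfffffffffb233322222222389
201 367 322311233222222233233121322233322111003cbcd8123233333322214b
202 367 222211233224332233232222333333333222211545442232332233332223
203 367 322211233236753233232122333322333333222222222232322233233247
```

Run:
```python
from h import *
A=pickle.load(open("A.pkl","rb"));B,D=pickle.load(open("B.pkl","rb"));C=pickle.load(open("C.pkl","rb"))
X,e=tri((B,(283.6,172.4)),(C,(395,173.1)));print("tip",X.round(4),round(e,4),proj(D,X).round(1),proj(A,X).round(1))
X,e=tri((B,(275.7,196.2)),(C,(405,196.7)));print("posttop BC",X.round(4),round(e,4))
for a in [(256,66.3),(266,66.9)]:
  for z in (.09,.095,.1):
    X=plane(A,a,z);q=proj(C,X);print(a,z,q.round(1),"err",round(q[1]-(165.8+(q[0]-384)*.17),2))
# deck left edge / corner: C col at row 158 vs B
print(proj(C,(.5826,.023,.094)),proj(B,(.5826,.023,.094)))
```

```text
tip [0.5792 0.0105 0.101 ] 0.0001 [282.9 220.3] [258.   69.7]
posttop BC [0.569  0.0106 0.139 ] 0.0001
(256, 66.3) 0.09 [387.8 165.5] err -0.97
(256, 66.3) 0.095 [390.3 167.5] err 0.59
(256, 66.3) 0.1 [392.8 169.5] err 2.21
(266, 66.9) 0.09 [396.6 166.6] err -1.35
(266, 66.9) 0.095 [399.  168.6] err 0.21
(266, 66.9) 0.1 [401.5 170.6] err 1.83
[379.30080342 165.724618  ] [270.04297822 165.05547032]
```

Call:
servo_tool:
  plan:
    - {"xyz": [-1.6,3.5,0],"twist": [0,0,0],"jaw": 0.5}
    - {"xyz": [-3.2,7,0],"twist": [0,0,0],"jaw": 0.5}
    - {"xyz": [-4.8,10.5,0],"twist": [0,0,0],"jaw": 0.5}
    - {"xyz": [-6.4,14,0],"twist": [0,0,0],"jaw": 0.5}
    - {"xyz": [-8,17.5,0],"twist": [0,0,0],"jaw": 0.5}
    - {"xyz": [-8,17.5,0],"twist": [0,0,0],"jaw": 0.5}
    - {"xyz": [-8,17.5,0],"twist": [0,0,0],"jaw": 0.5}

```text
time_s: 16.0
tool_pos: [0.4889, -0.1183, 0.365]
tool_rot: [180.0, -0.0, 6.5]
force: [0.5, 0.2, -0.1]
grip_width: 0.0436
grasp_force: 0.0
```

Run:
```python
from h import *
from cell import env
o=env.get_obs();print(o["tool_pos"],o["tool_rot"])
w=snap("wrist");p=proj(w,(.490,-.116,.137));print(p)
g=cv2.cvtColor(w["img"],cv2.COLOR_RGB2GRAY);x,y=p.astype(int)
for r in range(y-16,y+17,2): print(r,x-24,"".join("%x"%(v//16) for v in g[r,x-24:x+25]))
```

```text
[ 0.48887627 -0.11828341  0.3650093 ] [ 1.79959066e+02 -1.52099201e-02  6.50344127e+00]
[316.63635586 213.25288034]
197 292 7666766666667650211121122222222222214afeeeeeeeeee
199 292 66666777776776502122222222222222222227feeeeeeeeee
201 292 66667776666766311222233333333232222216feeeeeeeeee
203 292 66676665555686112223322333322332332214aeeeeeeeeee
205 292 665689abbdfffd0132333332232233332333238eeeeeeeeee
207 292 eeeeeeeeeeeeea0223222333333223333223221eeeeeeeeee
209 292 eeeeeeeeeeeeeb1223323233223323333232220eeeeeeeeee
211 292 eeeeeeeeeeeefc2223323333232333323332235eeeeeeeeee
213 292 eeeeeeeeeeeeed722332323222323223332215feeeeeeeeee
215 292 eeeeeeeeeeeeeec5223332333333233233225beeeeeeeeeee
217 292 eeeeeeeeeeeeeeec42222233222333233214bfeeeeeeeeeee
219 292 eeeeeeeeeeeeeeeeec7123223223222223ceeeeeeeeeeeeee
221 292 eeeeeeeeeeeeeeeeeeeda77421135569ceeeeeeeeeeeeeeee
223 292 eeeeeeeeeeeeeeeeeeeeeefefffffeeeeeeeeeeeeeeeeeeee
225 292 eeeeeeeeeeeeeeeeeeeeeeeeeeeeeeeeeeeeeeeeeeeeeeeee
227 292 eeeeeeeeeeeeeeeeeeeeeeeeeeeeeeeeeeeeeeeeeeeeeeeee
229 292 eeeeeeeeeeeeeeeeeeeeeeeeeeeeeeeeeeeeeeeeeeeeeeeee
```

Call:
servo_tool:
  plan:
    - {"xyz": [0,0,3.5],"twist": [0,0,0],"jaw": 0.5}
    - {"xyz": [0,0,7],"twist": [0,0,0],"jaw": 0.5}
    - {"xyz": [0,0,8],"twist": [0,0,0],"jaw": 0.5}
    - {"xyz": [0,0,8],"twist": [0,0,0],"jaw": 1}
    - {"xyz": [0,0,8],"twist": [0,0,0],"jaw": 1}
    - {"xyz": [0,0,8],"twist": [0,0,0],"jaw": 1}
    - {"xyz": [0,0,8],"twist": [0,0,0],"jaw": 1}
    - {"xyz": [0,0,8],"twist": [0,0,0],"jaw": 1}
    - {"xyz": [0,0,8],"twist": [0,0,0],"jaw": 1}
    - {"xyz": [0,0,8],"twist": [0,0,0],"jaw": 1}

```text
time_s: 16.88
tool_pos: [0.4911, -0.1147, 0.2865]
tool_rot: [179.9, -0.2, 7.0]
force: [0.8, -3.3, 4.7]
grip_width: 0.0179
grasp_force: 15.0
```

Call:
servo_tool:
  plan:
    - {"xyz": [-1.05,0.1,0],"twist": [0,0,0],"jaw": 1}
    - {"xyz": [-3.1,-0.25,0],"twist": [0,0,0],"jaw": 1}
    - {"xyz": [-4.9,-1.3,0],"twist": [0,0,0],"jaw": 1}
    - {"xyz": [-6.25,-2.9,0],"twist": [0,0,0],"jaw": 1}
    - {"xyz": [-6.95,-4.85,0],"twist": [0,0,0],"jaw": 1}
    - {"xyz": [-6.95,-6.95,0],"twist": [0,0,0],"jaw": 1}
    - {"xyz": [-6.25,-8.9,0],"twist": [0,0,0],"jaw": 1}
    - {"xyz": [-4.9,-10.5,0],"twist": [0,0,0],"jaw": 1}
    - {"xyz": [-3.1,-11.55,0],"twist": [0,0,0],"jaw": 1}
    - {"xyz": [-2.1,-11.8,0],"twist": [0,0,0],"jaw": 1}

```text
time_s: 17.72
tool_pos: [0.4558, 0.0009, 0.2861]
tool_rot: [179.8, -0.1, 7.1]
force: [-3.6, -5.2, 8.3]
grip_width: 0.0177
grasp_force: 15.1
```

Call:
servo_tool:
  plan:
    - {"xyz": [0.8,-0.1,0],"twist": [0,0,0],"jaw": 1}
    - {"xyz": [1.6,-0.1,0],"twist": [0,0,0],"jaw": 1}
    - {"xyz": [2.6,0.1,0],"twist": [0,0,0],"jaw": 1}
    - {"xyz": [3.6,0.5,0],"twist": [0,0,0],"jaw": 1}
    - {"xyz": [3.6,0.5,0],"twist": [0,0,0],"jaw": 1}
    - {"xyz": [3.6,0.5,0],"twist": [0,0,0],"jaw": 0.5}
    - {"xyz": [3.6,0.5,0],"twist": [0,0,0],"jaw": 0.5}
    - {"xyz": [3.6,0.5,0],"twist": [0,0,0],"jaw": 0.5}
    - {"xyz": [3.6,0.5,0],"twist": [0,0,0],"jaw": 0.5}

```text
time_s: 18.47
tool_pos: [0.491, 0.0002, 0.2844]
tool_rot: [-180.0, 0.0, 7.0]
force: [0.1, 0.4, 0.6]
grip_width: 0.0365
grasp_force: 0.0
```

Call:
servo_tool:
  plan:
    - {"xyz": [0,0,-3],"twist": [0,0,0],"jaw": 0.5}
    - {"xyz": [0,0,-6.5],"twist": [0,0,0],"jaw": 0.5}
    - {"xyz": [0,0,-8],"twist": [0,0,0],"jaw": 0.5}
    - {"xyz": [-2,0,-8],"twist": [0,0,0],"jaw": 0.5}
    - {"xyz": [-2,0,-8],"twist": [0,0,0],"jaw": 0.5}
    - {"xyz": [-2,0,-8],"twist": [0,0,0],"jaw": 0.5}
    - {"xyz": [-2,0,-8],"twist": [0,0,0],"jaw": 0.5}

```text
time_s: 19.05
tool_pos: [0.4715, -0.0023, 0.3643]
tool_rot: [-180.0, 0.0, 7.0]
force: [0.1, -0.3, 0.5]
grip_width: 0.0431
grasp_force: 0.0
```

Run:
```python
from h import *
A=snap("wrist");pickle.dump(A,open("A2.pkl","wb"));D=snap("side");pickle.dump(D,open("D2.pkl","wb"))
print(-A["R"].T@A["t"])
g=cv2.cvtColor(A["img"],cv2.COLOR_RGB2GRAY);p=proj(A,(.5825,.008,.101));print(p,proj(A,(.5792,.0105,.101)));x,y=p.astype(int)
for r in range(y-12,y+16): print(r,x-24,"".join("%x"%(v//16) for v in g[r,x-24:x+25]))
```

```text
[0.53620005 0.00487075 0.3435203 ]
[324.38311405  62.23741631] [320.6508189   65.89967483]
50 300 333333333329bbcbcccbbbcbcccccccccccffffffffffffff
51 300 33333333337abccbccccccbbbcccccccccbffffffffffffff
52 300 3333333332aabcbcccccccbcbcccccccccbffffffffffffff
53 300 3323333332aabcccccccccccbccccddcccbffffffffffffff
54 300 3323233332aabcccccccbcccccccccccccaffffffffffffff
55 300 33223333229accccccccccccccccccccccaabcdeeeeffffff
56 300 3333333322abbccccccccccccccccccccca89888999accdef
57 300 3323333333abcccccccccccccccccccccc9999889a8888878
58 300 2232333222abcccccccccccccccccccccc888888998a88888
59 300 3233322323bccdcccccccccccccccccccc888888888a9889a
60 300 3233333333aabbbbccccccccddcccccccca9998877888889a
61 300 233333332388889999aaabbbcccdddcccccbbbbbbbaa99888
62 300 3333332232487667777778999aaabbbbbcccccccdcccbbbaa
63 300 33243323332543446a887677777788999aaaabbcccdcddddd
64 300 2234322232133323475544436a88766777778899abbccccdc
65 300 233432223223332222222322375544445a7866777877899ab
66 300 23343223321421011222559a1133223248665455553345577
67 300 223432233222dffffe2343560123223323333333323233322
68 300 223422233212fffffffffffeff32223422333333323434333
69 300 234322333227fffffffffffffff7123322243224723333343
70 300 224321232236fffffffffffffff9123323676424823433333
71 300 333210122233fffffffffffffff7343323688523523334323
72 300 324dbbb80135ffffffffffffffe6443224478623533334323
73 300 25cfffffcb18ffffffffffffffc5222224577522233333323
74 300 0affffffff19ffffffffffffffb5225879554322123433333
75 300 09fffffffb06cdefffffffffff94318dcd877665233333233
76 300 0afffffff815888889abbcdeff73228dcccdccc9124333233
77 300 2afffffff6129778777777888753238dccccccc6133332233
```

Call:
servo_tool:
  plan:
    - {"xyz": [2.8,-2,0],"twist": [0,0,0],"jaw": 0.5}
    - {"xyz": [5.6,-4,0],"twist": [0,0,0],"jaw": 0.5}
    - {"xyz": [8.5,-6,0],"twist": [0,0,0],"jaw": 0.5}
    - {"xyz": [8.5,-6,0],"twist": [0,0,0],"jaw": 0.5}
    - {"xyz": [8.5,-6,0],"twist": [0,0,0],"jaw": 0.5}
    - {"xyz": [8.5,-6,0],"twist": [0,0,0],"jaw": 0.5}

```text
time_s: 19.65
tool_pos: [0.5486, 0.0672, 0.3637]
tool_rot: [180.0, 0.1, 7.0]
force: [-0.4, -0.0, 0.1]
grip_width: 0.0436
grasp_force: 0.0
```

Run:
```python
from h import *
A=snap("wrist");pickle.dump(A,open("C2.pkl","wb"))
print(-A["R"].T@A["t"])
g=cv2.cvtColor(A["img"],cv2.COLOR_RGB2GRAY);p=proj(A,(.5825,.008,.101));print(p,proj(A,(.5792,.0105,.101)));x,y=p.astype(int)
for r in range(y-12,y+16): print(r,x-24,"".join("%x"%(v//16) for v in g[r,x-24:x+25]))
```

```text
[0.6132255  0.07438055 0.34289101]
[397.9764589  169.70739605] [394.37326531 173.28860131]
157 373 333332233213789aaaaaaaaaabbbbbbbbbba8889999ceeeee
158 373 222333233213799aaabaaaaaaaaabbbbbbba8889998cffeee
159 373 12111123211379aaaaaaaaaaaaabbbbbbbb98899999cfffee
160 373 22222123214789aaaaaaaaaaaaaabbbbbba88889999dffeff
161 373 27999832224889aaaaaaaaaaaaaabbbbbbb8899999adfffef
162 373 67999976766789aaaaaaaaaaaaaabbbbbbb8889999beffefe
163 373 76789999998699aaaabbbaaaaaaaaabbbba8989999befeeee
164 373 6678aaaa99769aaaaaaaaaaabaabbbbbbba8899999bfffffe
165 373 579aaabbba969aaaaabaabaaaaabbbaabaa8899999cfffeff
166 373 689aaabbba779abbbabbbaaaabbbbbbbaa98999999cffffee
167 373 6899aaabaa968aaaabbbbbbbabbbbaaaaa8888999adffefef
168 373 6799aaaaaba888889999aaaaabbbbbaaaba888998aeffeefe
169 373 6899aaaaaaaa887777777789aaabbbbabbba99998beffeeef
170 373 789aaaaaaaabbbaba8998766667778999aabbca99befeeeef
171 373 789abaaaaaaaaaabaaabaaaaaa88876777788999acfffffff
172 373 789aaaaaaaaaaaaaaaabbbbbaaaaa999998887778aeffffff
173 373 789aaabcbbabaaaaaaa8878aaaaaabbbba9aa97435bffffff
174 373 889aa9acdcccccbbaab532589aaaaaaaaaaabb71110145489
175 373 899aa88bcddeddcbbbb322137baaaaaaaaaabb71222222222
176 373 899aa888adddaaacdbc422247baaaaaaaaabca61232222222
177 373 899aa8888ad30001124221247cbaaaa9899ab941323222222
178 373 89aa988888810122112222123667aba87899b721222222232
179 373 8999aba98860122222222322112368987889a621222222222
180 373 9999beedccb11222223333332222356787789512222223222
181 373 9998bfffeff32223222322333333324687787312322222222
182 373 9998bffefff52223332222222122223687787422322223222
183 373 9998cffffff52225784420111122214788886312222222211
184 373 9998defeeff52215abddddcaa742117988885212222222356
```

Run:
```python
from h import *
A=pickle.load(open("A2.pkl","rb"));C=pickle.load(open("C2.pkl","rb"));D=pickle.load(open("D2.pkl","rb"))
for a in [(314,61.),(324,62.),(334,63.1)]:
  for z in (.095,.1,.105):
    X=plane(A,a,z);q=proj(C,X);print(a,z,q.round(1),"err",round(q[1]-(168+(q[0]-390.5)*.15),2))
# tip: old B with new C2 (apex about (394.4,173.2))
B=pickle.load(open("B.pkl","rb"))[0];C1=pickle.load(open("C.pkl","rb"))
print(tri((B,(283.6,172.4)),(C,(394.3,173.2)),(C1,(395,173.1))))
g=cv2.cvtColor(D["img"],cv2.COLOR_RGB2GRAY)
for r in range(212,232): print(r,"".join("%x"%(v//16) for v in g[r,262:302]))
```

```text
(314, 61.0) 0.095 [386.8 165.8] err -1.67
(314, 61.0) 0.1 [388.1 167.9] err 0.25
(314, 61.0) 0.105 [389.5 170.1] err 2.24
(324, 62.0) 0.095 [396.  166.9] err -1.9
(324, 62.0) 0.1 [397.4 169. ] err 0.01
(324, 62.0) 0.105 [398.7 171.2] err 1.99
(334, 63.1) 0.095 [405.1 168.1] err -2.1
(334, 63.1) 0.1 [406.4 170.2] err -0.2
(334, 63.1) 0.105 [407.8 172.4] err 1.78
(array([0.57919034, 0.01055419, 0.10100611]), np.float64(0.0001032992327303381))
212 aaabaaabbbbbbbbbbbb988abba87aaa86347aaaa
213 aaaaaaaabbbbabbbbba989bcba78aaa8437aaaaa
214 aaaaaaaaaaabbbabbbba8999bb989aa7447aaaaa
215 aaaaaaaabaaaaaaaaaaa9977ba85798447aaaaaa
216 aaaaaaabaaaaaaaaaaaa9858ba84333347aaaaaa
217 bbaabaaaaaaaaabaaaaa9658bb9633348aaaaaa9
218 aaaaaaaaaaabaabbbaaa8657ba9533369aaaaaaa
219 aaaaaaabaaaaaaaaaaa97647ab8333579aaaaaa9
220 9999aaaaaaaaaaaaaaa86546aa8334799aaaaa99
221 88888999aaaaaaaaaa966334455334899aaaa999
222 ba9988888889999aa9743357643325999aaaaa98
223 cccccba999888888886333aec93337a99aaaaa97
224 ccccccccdccbba87776336aca84359a9aaaaa986
225 ccccccccddcdcca3333437aaa8547aa99aaa9976
226 cccccccccdddca4343333369ab957aa99aaa9866
227 ccccccccccdcb63333333337bb968aa99aaa9765
228 ccccccdccddca33333333337bba79aa99aa97655
229 ccccccccdcca4333333333337ba77aa988a97655
230 ccccccccccb53334333333337b979aa989986555
231 cccccccccca33333333333437ba77aaa99876565
```

Run:
```python
from h import *
S=snap("scene");hsv=cv2.cvtColor(S["img"],cv2.COLOR_RGB2HSV);m=cv2.inRange(hsv,(22,150,90),(32,255,255))
n,l,s,c=cv2.connectedComponentsWithStats(m)
for i in range(1,n):
    if s[i,4]>40: print(s[i],c[i])
for X in [(.429,-.195,.092),(.429,-.195,.03),(.429,-.195,0),(.473,-.057,.124),(.4975,-.002,.137)]:
    p=proj(S,X);print(X,p.round(1),S["img"][int(p[1]+.5),int(p[0]+.5)])
from cell import env
o=env.get_obs();print(o["tool_pos"],o["force"],o["joint_velocities"].round(2))
```

```text
[222  68   7  16  78] [224.67948718  76.53846154]
[291 250  11  19 189] [295.9047619 259.       ]
(0.429, -0.195, 0.092) [295.3 235.1] [251 235 213]
(0.429, -0.195, 0.03) [296.5 258.8] [195 158  23]
(0.429, -0.195, 0) [297.  269.7] [211 194 166]
(0.473, -0.057, 0.124) [289.4 193.9] [110 101  96]
(0.4975, -0.002, 0.137) [289.9 179.2] [96 51 44]
[0.54819115 0.06640518 0.36442903] [-0.14667192  0.48567312  0.64612671] [ 0.25 -0.74  0.13  0.16 -0.13 -0.13 -0.05]
```

Glue upright at its new place, crank hub on the shaft, deck level with the pointer to about 1 mm. Handing in.

```bash
python3 -c "
from cell import env
print(env.sign_off())"
```

```text
the job is handed in; nothing more can be done
None
```

The job is handed in: the crank is fully on the shaft and wound about two turns clockwise, leaving the deck within about 1 mm of the pointer by my camera measurements (tolerance 2.5 mm), and the glue stick stands upright about 145 mm from the shaft; sign-off gave no verdict.

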